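# Fit the adjustable wrench and tighten the turntable nut

### The arm

A 6-joint arm with a two-finger parallel gripper is mounted at the origin on a cart in front of the work surface, level with it; the furniture and walls round the work are solid. World frame = base frame: x ahead of the robot, y to its left, z up, the work surface at z = 0. Lengths are in m, angles in degrees, forces in N, time in s.
With the tool pointing down it reaches from about 0.3 to 0.825 m from the base axis. Payload 5.4 kg.
Tool frame: the origin (TCP) lies midway between the tips of the shut fingers; the grasp point (between the pads) lies hold_point_z behind it (hold_point_z is the distance from the TCP to the grasp point, in m); z points along the fingers, y is the line along which they close (so a half turn about z gives the same grasp; the last joint's range is limited). The gripper opens to 92 mm and grips with 3 to 60 N. Pads are 20 mm wide; open, the fingers measure 128 mm over their backs; the gripper's body (75 mm by 189 mm) begins 69 mm behind the grasp point.
Start: joints at [59.124, 9.076, 91.501, -0, 79.423, -12.038], TCP at [0.186, 0.544, 0.215] pointing down, gripper open.
Joint ranges: [-166.64, 166.64], [-54.1, 131.32], [10.49, 154.53], [-73.88, 253.88], [9.74, 151.15], [-171.62, 171.62]. Speed limits (degrees/s): [147.25, 147.25, 180, 180, 180, 180].

### API

Orientations are given as [roll, pitch, yaw] about the fixed x, y, z axes, in that order (R = Rz(yaw) Ry(pitch) Rx(roll)).
In Python, from plant import read_state, read_camera, camera_model, job_done, hold_point_z gives the robot as it stands.
- The arm moves only by the shell command python3 -m creep 'ROWS' [FORCE]. ROWS is a JSON object of lists of equal length, an entry for each row: "linear": the shift along the world's x, y, z in cm, a list of three; "turn": the turn about the world's z in degrees; "fingers": the closure, from -1 (fully open) to 1 (shut). A call has 1 to 12 rows; each row shifts and turns the commanded pose from where the row before left it; what a row does not reach is not made up. A row lasts 1/12 s, in which the tool goes at most 41.7 mm and 7.16 degrees, less where a joint would pass 70% of its speed; a pose out of reach is approached as far as the arm can. A call is refused whole if a number of a shift passes 4.17 or a number of a turn 7.16, either way. A call with a gripper value outside its range is refused whole. The fingers move at their own pace and stop on an object; FORCE is the grip in N (left out, the last holds). Time passes only in rows, so rows that do not move let the fingers close. It gives the time, the measured TCP pose, the force, the opening and the grip force at its end, in the units of the state.
- read_state(): the state, without advancing time (a new reading comes with each control period).
- read_camera(name): name is "side" or "top" or "wrist"; returns the picture (384x512x3 uint8, red, green, blue); there is no depth.
- camera_model(name): a dict with "K" (3x3 intrinsics, pixels), "world_from_camera" (4x4, takes a point from camera to world coordinates); the wrist camera has in their place "T_tool_cam" (4x4, takes a point from camera to tool coordinates, whose origin is the TCP and whose axes are the flange's). Camera axes: x right, y up, looking along -z (the intrinsics and any distortion apply to the point x, -y, -z); pixel columns grow to the right and rows downward; lengths in m; the calibration is good to about 2 mm. A picture is of the moment at which its call begins: read the wrist's pose just before it. camera_model takes no time and is no camera call.
- job_done(): hands the job in; it is judged then, once.
The state is a dict: "time": time; "q": joint angles; "joint_velocities": joint speeds; "effort": joint torques, N m; "ee_pos": TCP position; "eef_rot": TCP orientation; "wrist_force": force on the tool from outside, world axes, zero at the start; "moment": the same for the moment, N m; "width": finger opening in m; "gripper_force": force on a finger pad.
Only numpy, scipy, OpenCV 4.12 (cv2) and the standard library are available. Lean on these libraries where they do the work, as an engineer would, in place of code of your own. Each camera call takes 0.05 s, during which the arm holds its last target. There are 200 camera calls.

### The job

The adjustable wrench lies round the centre nut of the round stand, jaws too wide: roll its worm with a fingertip until the jaws just fit the nut, then swing the wrench clockwise (seen from above) by its handle until the nut comes up hard against its stop, and nip it up there with a firm push of about 14 N on the middle of the handle, held for half a second. Never push on the wrench with more than about 25 N, keep the fingers off the stand and the nut, let the wrench lie flat on the nut at the end, and leave everything else on the bench where it is.

Things in the scene. Friction and masses are not known exactly. Their poses are not given: they have to be found in the camera images.
- stand: fixed round dark cast stand, 140 mm across, top face 45 mm above the bench; origin at the centre of its underside. A 30 mm (across flats) hexagon nut sits at the middle of the top face, on a stud whose end is 63 mm above the bench
- nut_centre (a point): centre of the hexagon nut (16 mm high, centre 54 mm above the bench), on its turning axis; two flats face its +-y
- nut (a joint): angle of the nut in rad, growing clockwise seen from above; starts at 0 to 0.16; tight stop at 0.85. It drags with about 0.4 N m all the way and stops hard when tight
- jaws_mid (a point): point of the loose wrench where the nut's centre lies when the jaws fit, half-way up (9 mm above its underside). Axes: x from the handle to the open end of the jaws, z up, y from the moving jaw to the fixed jaw. At the start the nut lies loosely between the jaws, its flats within about 0.13 rad of parallel; the wrench can slide some mm and turn a little about it
- worm_top (a point): top of the worm, a knurled wheel of 11 mm radius, 16 mm long, axis along the wrench's y; 39 mm behind jaws_mid, 68 mm above the bench, 5 mm proud of the head. Axes as jaws_mid. Its top dragged in +x (towards the nut) under 9 to 15 N rolls and closes the jaws; in -x it opens them. The flat tip of a closed gripper drawn across it works like a rack on a gear; several strokes are needed
- handle_mid (a point): middle of the straight handle, 130 mm behind jaws_mid; the handle is 24 mm wide (along y), 12 mm thick (from 48 to 60 mm above the bench), straight from 83 to 170 mm behind jaws_mid, and overhangs the stand there. Axes as jaws_mid
- worm (a joint): turn of the worm in rad, growing as the jaws close; moves the jaw 1 mm per rad, drags with about 0.06 N m and holds where it is left
- jaw (a joint): travel of the moving jaw in m, growing as it closes; the jaws are 36 mm apart at 0 (starts at 34 to 35.6 mm) and just fit the 30 mm nut at 0.006
- cap_tin: open tin, 70 mm across, 32 mm high, right of and behind the stand; a bystander; origin at the centre of its underside
- tape_roll: roll of masking tape lying flat, 88 mm across, 25 mm high; a bystander; origin at the centre of its underside
- cork_block: cork pad, 64x73x24 mm; a bystander; origin at the centre of its underside
- short_tube_1: short glass tube lying flat, 131 mm long, 10 mm thick; a bystander; origin at the centre of its underside
- tweezers: tweezers lying flat, 9 mm high; a bystander; origin at the centre of its underside
- wrench: the whole loose steel adjustable wrench (0.54 kg, head 18 mm thick and about 66 mm wide, its end 187 mm behind jaws_mid), lying flat on the stand; origin on its underside 9 mm below jaws_mid, same axes

How it is judged (in metres and radians):
On the way, in this order (a step that is already met when the one before it is completed fails the run):
1. the jaws fit the nut (under 31.2 mm apart) before it has been turned (value of joint jaw above 0.0048 m and value of joint nut below 0.35 rad), for 0.2 s.
2. the nut is within 0.05 rad of its stop and nipped up there by a push of over 10 N of the fingers on the wrench, with the jaws still fitting (value of joint nut above 0.8 rad and value of joint jaw above 0.0042 m and contact force between the fingers and wrench above 10 N), for 0.2 s.
At the end, for the whole second after the job is handed in: the nut is at 0.79 rad or more, the jaws are less than 31.8 mm apart, the nut's centre lies within 7 mm of the jaws' middle, and the wrench lies flat (within 0.1 rad) and at rest (value of joint nut above 0.79 rad and value of joint jaw above 0.0042 m and horizontal distance between jaws_mid and nut_centre below 0.007 m and angle between jaws_mid's own z axis and vertical below 0.1 rad and linear speed of wrench below 0.02 m/s); the robot touches nothing.
It fails at once if the fingers push on the wrench with more than 30 N (contact force between the fingers and wrench above 30 N).
It fails at once if the robot's fingers press on the stand or its nut with more than 5 N (contact force between the fingers and stand above 5 N).
It fails at once if a bystander is moved by more than 30 mm (distance of any of cap_tin, tape_roll, cork_block, short_tube_1, tweezers from where it was at the start of the episode above 0.03 m).
It also fails if it takes over 72 s, if anything falls off the work surface, if the arm or the gripper's body presses on something with over 40 N, if the wrist force passes 120 N, or if a joint passes its speed limit or range.

## Working session

There is one attempt and no reset: what is moved stays moved. The work goes in short steps, Python scripts to look and compute and a shell command to move; the robot and the scene stay as the last step left them, time stands still between calls to the robot, and variables do not carry over. Pictures are saved under pics/ and viewed, at most 10 in all, crops included, and the job is handed in when it is done.

```bash
ls; mkdir -p pics
python3 - <<'E'
from plant import *
import cv2,numpy as np
s=read_state();print(s);print(hold_point_z if not callable(hold_point_z) else hold_point_z())
ims=[]
for n in("top","side"):
    im=read_camera(n);cv2.imwrite(f"pics/{n}0.png",im[:,:,::-1]);m=camera_model(n);print(n,{k:np.round(v,4).tolist() if not isinstance(v,str) else v for k,v in m.items()})
E
```

```text
pics
{'time': 0.0, 'q': array([ 5.91240051e+01,  9.11193571e+00,  9.15726257e+01, -4.41265379e-04,
        7.94233971e+01, -1.20383463e+01]), 'joint_velocities': array([ 0.07415319,  0.00515182, -0.01129359,  0.01103316,  0.0363496 ,
        0.00890338]), 'effort': array([-2.43141358e-04, -3.85578740e+01, -3.22104406e+01,  7.01009575e-02,
        3.79612902e-02, -1.28127922e-04]), 'ee_pos': array([0.18535467, 0.54363544, 0.21362198]), 'eef_rot': array([-1.79894325e+02, -2.20924289e-02,  1.61162412e+02]), 'wrist_force': array([ 0.30454031, -0.6155984 ,  0.25388619]), 'moment': array([ 0.01989208, -0.01628954,  0.00508446]), 'gripper_force': 0.0, 'width': 0.09187840110984534}
0.0187
top {'K': [[439.1133, 0.0, 253.2856], [0.0, 439.1133, 191.1654], [0.0, 0.0, 1.0]], 'world_from_camera': [[-0.0705, 0.9744, -0.2134, 0.2766], [-0.9975, -0.0687, 0.0157, -0.2697], [0.0006, 0.214, 0.9768, 0.8941], [0.0, 0.0, 0.0, 1.0]]}
side {'K': [[352.5639, 0.0, 259.0331], [0.0, 352.5639, 197.9286], [0.0, 0.0, 1.0]], 'world_from_camera': [[0.9947, 0.0482, -0.0913, 0.38], [-0.1029, 0.388, -0.9159, -1.0749], [-0.0087, 0.9204, 0.3909, 0.4082], [0.0, 0.0, 0.0, 1.0]]}
```

View pics/top0.png

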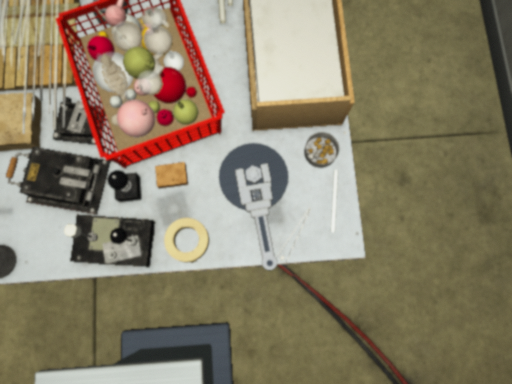

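View pics/side0.png

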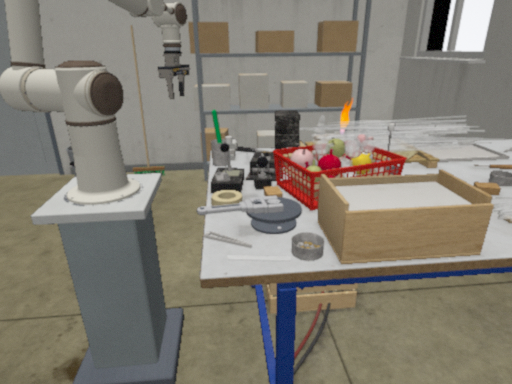

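The top view shows the stand at about (253,177), with the wrench handle running down to (269,264), towards the robot. The tape roll is at (187,240) and the tin at (321,150). The side view agrees. Next I'll get rough positions.

```bash
cat > h.py <<'E'
import numpy as np,cv2
from plant import *
from scipy.spatial.transform import Rotation as Ro
def cast(m,px,z,T=None):
    T=np.array(m["world_from_camera"]) if T is None else T
    K=np.array(m["K"]);px=np.atleast_2d(np.float64(px))
    d=np.c_[(px[:,0]-K[0,2])/K[0,0],-(px[:,1]-K[1,2])/K[1,1],-np.ones(len(px))]@T[:3,:3].T
    return T[:3,3]+d*((z-T[2,3])/d[:,2])[:,None]
def wT(m,s):
    T=np.eye(4);T[:3,:3]=Ro.from_euler('xyz',s["eef_rot"],degrees=True).as_matrix();T[:3,3]=s["ee_pos"]
    return T@np.array(m["T_tool_cam"])
E
python3 - <<'E'
from h import *
m=camera_model("top")
print({k:np.round(v,4).tolist() for k,v in camera_model("wrist").items() if not isinstance(v,str)})
for n,p,z in [("stand",(253,177),.045),("end",(269,264),.055),("handle",(264,235),.06),("head tip",(254,168),.063),("tape",(187,240),.025),("tin",(321,150),.03),("cork",(171,175),.024)]:print(n,cast(m,p,z).round(3))
im=cv2.imread("pics/top0.png")
g=cv2.cvtColor(im,cv2.COLOR_BGR2HSV);cv2.imwrite("pics/c.png",cv2.resize(im[135:280,200:345],None,fx=4,fy=4,interpolation=cv2.INTER_CUBIC))
E
```

```text
{'K': [[270.3679, 0.0, 254.5691], [0.0, 270.3679, 189.3384], [0.0, 0.0, 1.0]], 'T_tool_cam': [[-0.0004, 0.9606, 0.2778, 0.0789], [1.0, 0.0004, -0.0001, -0.0003], [-0.0002, 0.2778, -0.9606, -0.171], [0.0, 0.0, 0.0, 1.0]]}
stand [[ 0.491 -0.285  0.045]]
end [[ 0.317 -0.303  0.055]]
handle [[ 0.372 -0.297  0.06 ]]
head tip [[ 0.504 -0.288  0.063]]
tape [[ 0.377 -0.146  0.025]]
tin [[ 0.542 -0.429  0.03 ]]
cork [[ 0.512 -0.118  0.024]]
```

View pics/c.png

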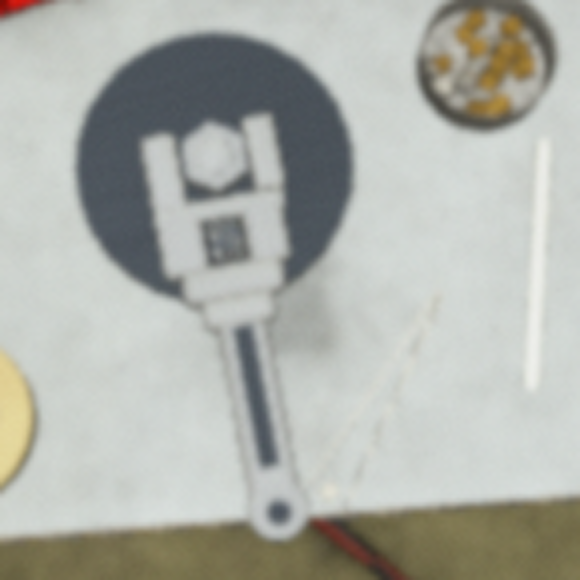

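The enlarged view shows the nut at top-image pixel (253,174), the worm at (256,195) and the handle end hole at (270,263). The fixed jaw is on the left. I'll move over it with the fingers shut and measure from closer in.

```bash
python3 -m creep '{"linear":[[2,-3.6,0.7],[2,-3.6,0.7],[2,-3.6,0.7],[2,-3.6,0.7],[2,-3.6,0.7],[2,-3.6,0.7],[2,-3.6,0.7],[2,-3.6,0.7],[2,-3.6,0.7],[2,-3.6,0.7],[2,-3.6,0.7],[2,-3.6,0.7]],"turn":[2.2,2.2,2.2,2.2,2.2,2.2,2.2,2.2,2.2,2.2,2.2,2.2],"fingers":[1,1,1,1,1,1,1,1,1,1,1,1]}' 20
python3 -m creep '{"linear":[[0,-3.4,-0.5],[0,-3.4,-0.5],[0,-3.4,-0.5],[0,-3.4,-0.5],[0,-3.4,-0.5],[0,-3.4,-0.5],[0,-3.4,-0.5],[0,-3.4,-0.5],[0,-3.4,-0.5],[0,-3.4,-0.5],[0,-3.4,-0.5],[0,-3.4,-0.5]],"turn":[0,0,0,0,0,0,0,0,0,0,0,0],"fingers":[1,1,1,1,1,1,1,1,1,1,1,1]}'
python3 -m creep '{"linear":[[0,0,0],[0,0,0],[0,0,0]],"turn":[0,0,0],"fingers":[1,1,1]}'
python3 - <<'E'
from h import *
s=read_state();print(s)
im=read_camera("wrist");cv2.imwrite("pics/w1.png",cv2.cvtColor(im,cv2.COLOR_RGB2BGR));np.save("w1T.npy",wT(camera_model("wrist"),s))
E
```

```text
time: 1.1
ee_pos: [0.4254, 0.1113, 0.2985]
eef_rot: [180.0, 0.0, -172.3]
wrist_force: [0.6, -0.2, -0.7]
width: 0.0139
gripper_force: 0.0
time: 2.1
ee_pos: [0.4245, -0.2962, 0.2377]
eef_rot: [180.0, -0.0, -172.5]
wrist_force: [0.5, 0.1, -0.7]
width: 0.0005
gripper_force: 0.0
time: 2.35
ee_pos: [0.4249, -0.2941, 0.238]
eef_rot: [179.9, -0.0, -172.4]
wrist_force: [0.0, 0.6, 1.0]
width: 0.0006
gripper_force: 0.0
{'time': 2.35, 'q': array([-4.81151823e+01, -5.07177623e-01,  9.89679073e+01,  2.24168680e-02,
        8.16102816e+01, -1.45669642e+02]), 'joint_velocities': array([ 1.25016492, -1.21314188,  0.32912016, -0.12879479, -0.00966017,
       -0.08051469]), 'effort': array([-9.56624597e-01, -3.13498306e+01, -3.26160586e+01, -1.21562001e-01,
       -6.32743759e-03, -5.24415736e-03]), 'ee_pos': array([ 0.42491341, -0.29405046,  0.2380314 ]), 'eef_rot': array([ 1.79928854e+02, -2.17377594e-02, -1.72448811e+02]), 'wrist_force': array([0.0455979 , 0.63355663, 0.98018513]), 'moment': array([ 0.01658436, -0.02234909, -0.02225269]), 'gripper_force': 0.0, 'width': 0.000582822006762461}
```

View pics/w1.png

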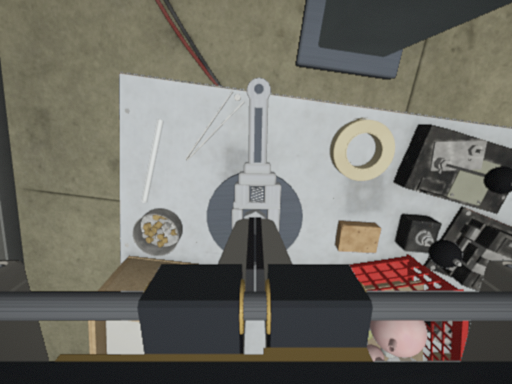

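The wrist view shows the worm at (257,194), the handle hole at (259,89) and the finger tips in front at about (255,215).

Run:
```python
from h import *
T=np.load("w1T.npy");mw=camera_model("wrist");mt=camera_model("top")
w=cv2.imread("pics/w1.png")
for nm,p,z in [("worm",(257.5,194),.068),("hole",(259,89),.06),("stand",(254.5,216),.045)]:print("W",nm,cast(mw,p,z,T).round(4))
for nm,p,z in [("worm",(256.2,194.8),.068),("hole",(269.7,263.2),.06),("nut",(253.3,174),.063)]:print("T",nm,cast(mt,p,z).round(4))
# handle edges (top): slot mask centre line; wrist too
t=cv2.imread("pics/top0.png");
for nm,im,m,TT,roi in(("T",t,mt,None,(258,214,272,255)),("W",w,mw,T,(245,105,272,162))):
    x0,y0,x1,y1=roi;g=cv2.cvtColor(im,cv2.COLOR_BGR2GRAY)[y0:y1,x0:x1];ys,xs=np.nonzero(g<115)
    P=cast(m,np.c_[xs+x0,ys+y0],.059,TT)[:,:2];c=P.mean(0);u=np.linalg.svd(P-c)[2][0];u*=np.sign(u[0]);print(nm,"slot",len(xs),c.round(4),np.degrees(np.arctan2(u[1],u[0])).round(2))
# stand: dark bluish
h=cv2.cvtColor(w,cv2.COLOR_BGR2GRAY)
c=cv2.resize(w[60:260,170:340],None,fx=3.5,fy=3,interpolation=cv2.INTER_CUBIC)
for nm,im,m,TT,roi in(("T",t,mt,None,(215,140,292,215)),("W",w,mw,T,(200,165,310,255))):
    x0,y0,x1,y1=roi;a=im[y0:y1,x0:x1].astype(int);k=((a.sum(2)<280)&(a[...,0]>a[...,2]+8)).astype(np.uint8)
    cs=max(cv2.findContours(k,cv2.RETR_EXTERNAL,cv2.CHAIN_APPROX_NONE)[0],key=cv2.contourArea)
    H=cv2.convexHull(cs)[:,0]+[x0,y0];P=cast(m,H,.045,TT)[:,:2];(cc,r)=cv2.minEnclosingCircle(P.astype(np.float32));
    A=np.c_[2*P,np.ones(len(P))];sol=np.linalg.lstsq(A,(P**2).sum(1),rcond=None)[0];print(nm,"stand",cc,r,sol[:2],np.sqrt(sol[2]+sol[:2]@sol[:2]))
```

```text
W worm [[ 0.4501 -0.2867  0.068 ]]
W hole [[ 0.3202 -0.3023  0.06  ]]
W stand [[ 0.4905 -0.2853  0.045 ]]
T worm [[ 0.4496 -0.2881  0.068 ]]
T hole [[ 0.3186 -0.3041  0.06  ]]
T nut [[ 0.4925 -0.2855  0.063 ]]
T slot 119 [ 0.3754 -0.2968] 6.73
W slot 328 [ 0.3741 -0.2968] 7.21
T stand (0.4927843511104584, -0.285927951335907) 0.0672861635684967 [ 0.4928621 -0.285391 ] 0.06647421220081388
W stand (0.4357287883758545, -0.3225334584712982) 0.006366529501974583 [ 0.44135521 -0.31887952] 0.00845969636910751
```

```bash
python3 -m creep '{"linear":[[0.5,0.15,-3],[0.5,0.15,-3],[0.5,0.15,-3],[0.4,0.15,-3],[0,0,-3],[0,0,-1.2],[0,0,0],[0,0,0],[0,0,0]],"turn":[-0.4,0,0,0,0,0,0,0,0],"fingers":[1,1,1,1,1,1,1,1,1]}'
python3 -m creep '{"linear":[[0,0,-0.3],[0,0,-0.2],[0,0,0]],"turn":[0,0,0],"fingers":[1,1,1]}'
python3 -m creep '{"linear":[[0,0,-0.1],[0,0,-0.1],[0,0,0]],"turn":[0,0,0],"fingers":[1,1,1]}'
```

```text
time: 3.15
ee_pos: [0.4453, -0.2896, 0.0787]
eef_rot: [-179.8, 0.1, -172.8]
wrist_force: [0.8, -0.2, 0.3]
width: 0.0005
gripper_force: 0.0
time: 3.4
ee_pos: [0.4443, -0.2891, 0.072]
eef_rot: [-179.9, 0.0, -172.8]
wrist_force: [0.7, 0.8, 1.0]
width: 0.0005
gripper_force: 0.0
time: 3.65
ee_pos: [0.444, -0.2887, 0.0693]
eef_rot: [180.0, -0.0, -172.8]
wrist_force: [-0.1, -0.3, -0.1]
width: 0.0002
gripper_force: 0.0
```

```bash
python3 -m creep '{"linear":[[0,0,-0.1],[0,0,-0.1],[0,0,0]],"turn":[0,0,0],"fingers":[1,1,1]}'
python3 -m creep '{"linear":[[0,0,-0.05],[0,0,0],[0,0,0]],"turn":[0,0,0],"fingers":[1,1,1]}'
python3 -m creep '{"linear":[[0,0,-0.05],[0,0,0],[0,0,0]],"turn":[0,0,0],"fingers":[1,1,1]}'
```

```text
time: 3.9
ee_pos: [0.4442, -0.2889, 0.0681]
eef_rot: [-180.0, 0.0, -172.8]
wrist_force: [-2.2, 1.1, 5.0]
width: 0.0003
gripper_force: 2.5
time: 4.15
ee_pos: [0.4442, -0.2889, 0.068]
eef_rot: [-180.0, -0.0, -172.8]
wrist_force: [-3.3, 2.0, 7.6]
width: 0.0002
gripper_force: 4.0
time: 4.4
ee_pos: [0.4443, -0.289, 0.0679]
eef_rot: [-180.0, -0.0, -172.8]
wrist_force: [-3.5, 2.2, 11.5]
width: 0.0003
gripper_force: 5.5
```

```bash
python3 -m creep '{"linear":[[0.2,0.025,-0.01],[0.2,0.025,0],[0.2,0.025,0],[0.2,0.025,0]],"turn":[0,0,0,0],"fingers":[1,1,1,1]}'
python3 -m creep '{"linear":[[0.2,0.025,0],[0.2,0.025,0],[0.2,0.025,0],[0,0,0]],"turn":[0,0,0,0],"fingers":[1,1,1,1]}'
python3 - <<'E'
from h import *
print(read_state()["ee_pos"])
E
```

```text
time: 4.73
ee_pos: [0.4517, -0.288, 0.068]
eef_rot: [-180.0, -0.1, -172.8]
wrist_force: [-6.8, 2.7, 13.8]
width: 0.0007
gripper_force: 7.0
time: 5.07
ee_pos: [0.458, -0.2874, 0.068]
eef_rot: [-180.0, -0.1, -172.8]
wrist_force: [-6.4, 2.7, 12.5]
width: 0.0006
gripper_force: 6.6
[ 0.45798191 -0.28738334  0.06803627]
```

```bash
python3 -m creep '{"linear":[[0,0,0.9],[-0.8,-0.1,0],[-0.8,-0.1,0],[0,0,0],[0,0,-0.6],[0,0,-0.1],[0,0,-0.1],[0,0,0],[0,0,-0.1],[0,0,0],[0,0,0]],"turn":[0,0,0,0,0,0,0,0,0,0,0],"fingers":[1,1,1,1,1,1,1,1,1,1,1]}'
python3 -m creep '{"linear":[[0.2,0.025,0],[0.2,0.025,0],[0.2,0.025,0],[0.2,0.025,0]],"turn":[0,0,0,0],"fingers":[1,1,1,1]}'
python3 -m creep '{"linear":[[0.2,0.025,0],[0.2,0.025,0],[0.2,0.025,0],[0.2,0.025,0],[0,0,0]],"turn":[0,0,0,0,0],"fingers":[1,1,1,1,1]}'
```

```text
time: 5.98
ee_pos: [0.4418, -0.289, 0.0671]
eef_rot: [180.0, -0.1, -172.8]
wrist_force: [-5.0, 1.8, 11.4]
width: 0.0002
gripper_force: 5.8
time: 6.32
ee_pos: [0.4487, -0.2889, 0.0677]
eef_rot: [-180.0, -0.2, -172.8]
wrist_force: [-10.0, 1.7, 18.6]
width: 0.0002
gripper_force: 9.2
time: 6.73
ee_pos: [0.4583, -0.2879, 0.068]
eef_rot: [-179.9, -0.1, -172.8]
wrist_force: [-6.1, 1.5, 13.3]
width: 0.0003
gripper_force: 7.0
```

```bash
python3 -m creep '{"linear":[[0,0,3],[2,0,3],[3,0,1],[3,0,0],[0,0,0],[0,0,0],[0,0,0]],"turn":[0,0,0,0,0,0,0],"fingers":[1,1,1,1,1,1,1]}'
python3 - <<'E'
from h import *
s=read_state()
im=read_camera("wrist");im=cv2.cvtColor(im,cv2.COLOR_RGB2BGR);cv2.imwrite("pics/w2.png",im);np.save("w2T.npy",wT(camera_model("wrist"),s))
cv2.imwrite("pics/w2c.png",cv2.resize(im[40:240,160:360],None,fx=3,fy=3,interpolation=cv2.INTER_CUBIC))
E
```

```text
time: 7.32
ee_pos: [0.5372, -0.2864, 0.1351]
eef_rot: [179.9, -0.1, -172.8]
wrist_force: [-0.3, -0.3, 0.9]
width: 0.0005
gripper_force: 0.0
```

View pics/w2c.png

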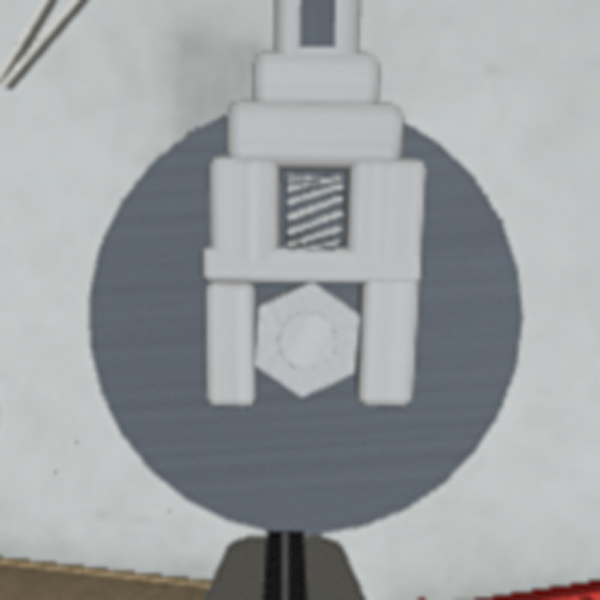

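The crop shows the jaw gap at columns 255–360, which is about 32 mm. The nut's centre is at (307,341) and the worm's at (315,207), so it needs about two more strokes. I'll locate the worm again first.

Run:
```python
from h import *
T=np.load("w2T.npy");m=camera_model("wrist")
f=lambda p:(160+p[0]/3,40+p[1]/3)
for n,p,z in [("worm",(315,207),.068),("nut",(307,341),.063),("gapL",(255,340),.063),("gapR",(360,340),.063),("nutL",(257,325),.062),("nutR",(359,345),.062),("tipC top",(307,283),.062),("tip bot",(303,398),.062),("h",(317,20),.06)]:print(n,cast(m,f(p),z,T).round(4))
```

```text
worm [[ 0.4559 -0.2877  0.068 ]]
nut [[ 0.4944 -0.2847  0.063 ]]
gapL [[ 0.496  -0.3003  0.063 ]]
gapR [[ 0.4921 -0.2689  0.063 ]]
nutL [[ 0.4916 -0.3002  0.062 ]]
nutR [[ 0.4938 -0.2689  0.062 ]]
tipC top [[ 0.4774 -0.2869  0.062 ]]
tip bot [[ 0.5121 -0.2836  0.062 ]]
h [[ 0.407  -0.2935  0.06  ]]
```

```bash
python3 -m creep '{"linear":[[-3,-0.1,-1],[-3,-0.1,-2],[-2.8,0,-2],[0,0,-1],[0,0,-0.5],[0,0,-0.1],[0,0,-0.1],[0,0,-0.1],[0,0,-0.1],[0,0,0],[0,0,0]],"turn":[0,0,0,0,0,0,0,0,0,0,0],"fingers":[1,1,1,1,1,1,1,1,1,1,1]}'
```

```text
time: 8.28
ee_pos: [0.4513, -0.2897, 0.0683]
eef_rot: [-179.9, 0.1, -172.8]
wrist_force: [0.3, -1.0, 1.8]
width: 0.0002
gripper_force: 1.1
```

```bash
python3 -m creep '{"linear":[[-0.2,0,0],[0,0,-0.1],[0,0,-0.05],[0,0,0]],"turn":[0,0,0,0],"fingers":[1,1,1,1]}'
python3 -m creep '{"linear":[[0.2,0.025,0],[0.2,0.025,0],[0.2,0.025,0],[0.2,0.025,0]],"turn":[0,0,0,0],"fingers":[1,1,1,1]}'
python3 -m creep '{"linear":[[0.2,0.025,0],[0.2,0.025,0],[0.2,0.025,0],[0,0,0]],"turn":[0,0,0,0],"fingers":[1,1,1,1]}'
```

```text
time: 8.62
ee_pos: [0.4492, -0.2897, 0.068]
eef_rot: [-179.9, 0.1, -172.8]
wrist_force: [-1.0, 3.1, 11.4]
width: 0.0005
gripper_force: 6.0
time: 8.95
ee_pos: [0.4557, -0.2891, 0.068]
eef_rot: [-179.9, -0.1, -172.8]
wrist_force: [-6.8, 1.3, 14.8]
width: 0.0007
gripper_force: 7.7
time: 9.28
ee_pos: [0.4619, -0.2886, 0.068]
eef_rot: [-179.9, -0.1, -172.8]
wrist_force: [-5.7, 0.3, 14.2]
width: 0.0004
gripper_force: 7.3
```

Fourth stroke, watching for a jump in the drag force that would mean the jaws have closed.

```bash
python3 -m creep '{"linear":[[0,0,0.9],[-0.7,-0.1,0],[-0.7,-0.1,0],[0,0,0],[0,0,-0.6],[0,0,-0.1],[0,0,-0.1],[0,0,0],[0,0,-0.1],[0,0,0],[0,0,0]],"turn":[0,0,0,0,0,0,0,0,0,0,0],"fingers":[1,1,1,1,1,1,1,1,1,1,1]}'
python3 -m creep '{"linear":[[0.15,0.02,0],[0.15,0.02,0],[0.15,0.02,0]],"turn":[0,0,0],"fingers":[1,1,1]}'
python3 -m creep '{"linear":[[0.15,0.02,0],[0.15,0.02,0],[0.15,0.02,0]],"turn":[0,0,0],"fingers":[1,1,1]}'
python3 -m creep '{"linear":[[0.15,0.02,0],[0.15,0.02,0],[0.15,0.02,0],[0,0,0]],"turn":[0,0,0,0],"fingers":[1,1,1,1]}'
```

```text
time: 10.2
ee_pos: [0.4481, -0.2896, 0.0676]
eef_rot: [-180.0, -0.1, -172.8]
wrist_force: [-7.3, 3.6, 17.8]
width: 0.0004
gripper_force: 9.1
time: 10.45
ee_pos: [0.4522, -0.2892, 0.0679]
eef_rot: [-180.0, -0.1, -172.8]
wrist_force: [-8.4, 4.1, 19.7]
width: 0.0005
gripper_force: 10.3
time: 10.7
ee_pos: [0.4565, -0.2888, 0.0679]
eef_rot: [-180.0, -0.1, -172.8]
wrist_force: [-8.8, 2.9, 21.2]
width: 0.0001
gripper_force: 10.4
time: 11.03
ee_pos: [0.4608, -0.2884, 0.0679]
eef_rot: [-179.9, -0.2, -172.8]
wrist_force: [-11.1, 1.6, 22.2]
width: 0.0004
gripper_force: 10.4
```

```bash
python3 -m creep '{"linear":[[0,0,3],[2,0,3],[3,0,1],[2.5,0,0],[0,0,0],[0,0,0],[0,0,0]],"turn":[0,0,0,0,0,0,0],"fingers":[1,1,1,1,1,1,1]}'
python3 - <<'E'
from h import *
s=read_state()
im=read_camera("wrist");im=cv2.cvtColor(im,cv2.COLOR_RGB2BGR);cv2.imwrite("pics/w3.png",im);np.save("w3T.npy",wT(camera_model("wrist"),s))
cv2.imwrite("pics/w3c.png",cv2.resize(im[40:240,160:360],None,fx=3,fy=3,interpolation=cv2.INTER_CUBIC))
E
```

```text
time: 11.62
ee_pos: [0.5355, -0.2868, 0.1343]
eef_rot: [179.9, -0.1, -172.8]
wrist_force: [-0.8, 0.4, -0.6]
width: 0.0005
gripper_force: 0.0
```

View pics/w3c.png

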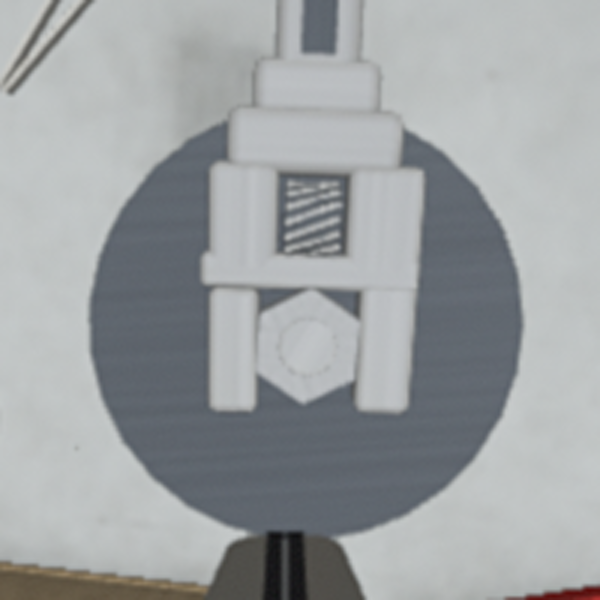

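The gap is now about 100 px (257–357), with the nut almost touching both jaws at a slight tilt. One more gentle stroke should seat it.

```bash
python3 -m creep '{"linear":[[-3,-0.1,-1],[-3,-0.1,-2],[-2.7,0,-2],[0,0,-1],[0,0,-0.5],[0,0,-0.1],[0,0,-0.1],[0,0,0],[0,0,0]],"turn":[0,0,0,0,0,0,0,0,0],"fingers":[1,1,1,1,1,1,1,1,1]}'
python3 -m creep '{"linear":[[0,0,-0.1],[0,0,-0.05],[0,0,0]],"turn":[0,0,0],"fingers":[1,1,1]}'
```

```text
time: 12.42
ee_pos: [0.4509, -0.2901, 0.0699]
eef_rot: [-179.9, 0.1, -172.8]
wrist_force: [0.5, -0.3, 0.4]
width: 0.0004
gripper_force: 0.0
time: 12.67
ee_pos: [0.4505, -0.2899, 0.0682]
eef_rot: [-179.9, 0.1, -172.8]
wrist_force: [0.8, 0.4, 4.4]
width: 0.0003
gripper_force: 2.0
```

```bash
python3 -m creep '{"linear":[[0,0.0,-0.1],[0.15,0.02,-0.03],[0.15,0.02,0],[0.15,0.02,0]],"turn":[0,0,0,0],"fingers":[1,1,1,1]}'
python3 -m creep '{"linear":[[0.15,0.02,0],[0.15,0.02,0],[0.15,0.02,0]],"turn":[0,0,0],"fingers":[1,1,1]}'
python3 -m creep '{"linear":[[0.15,0.02,0],[0.15,0.02,0],[0,0,0]],"turn":[0,0,0],"fingers":[1,1,1]}'
```

```text
time: 13.0
ee_pos: [0.4526, -0.2898, 0.068]
eef_rot: [-180.0, -0.3, -172.8]
wrist_force: [-12.1, 1.4, 17.4]
width: 0.0003
gripper_force: 8.9
time: 13.25
ee_pos: [0.4566, -0.2894, 0.068]
eef_rot: [-179.9, -0.3, -172.8]
wrist_force: [-13.1, 0.8, 19.0]
width: 0.0003
gripper_force: 9.1
time: 13.5
ee_pos: [0.4603, -0.2894, 0.068]
eef_rot: [-179.9, -0.2, -172.8]
wrist_force: [-11.2, 0.3, 16.7]
width: 0.0004
gripper_force: 8.0
```

The drag ratio rose to about 0.7 and the tip slipped, so the jaws look seated. I'll lift off, check, and locate the handle.

```bash
python3 -m creep '{"linear":[[0,0,3],[2,0,3],[3,0,1],[2.5,0,0],[0,0,0],[0,0,0],[0,0,0]],"turn":[0,0,0,0,0,0,0],"fingers":[1,1,1,1,1,1,1]}'
python3 - <<'E'
from h import *
s=read_state();m=camera_model("wrist")
im=read_camera("wrist");im=cv2.cvtColor(im,cv2.COLOR_RGB2BGR);cv2.imwrite("pics/w4.png",im);T=wT(m,s);np.save("w4T.npy",T)
cv2.imwrite("pics/w4c.png",cv2.resize(im[0:240,160:360],None,fx=2.5,fy=2.5,interpolation=cv2.INTER_CUBIC))
for r in (cast(m,(p[0],p[1]),.063,T) for p in ()):print(r)
E
```

```text
time: 14.08
ee_pos: [0.5356, -0.2874, 0.135]
eef_rot: [179.9, -0.1, -172.8]
wrist_force: [0.5, 0.4, -0.2]
width: 0.0004
gripper_force: 0.0
```

View pics/w4c.png

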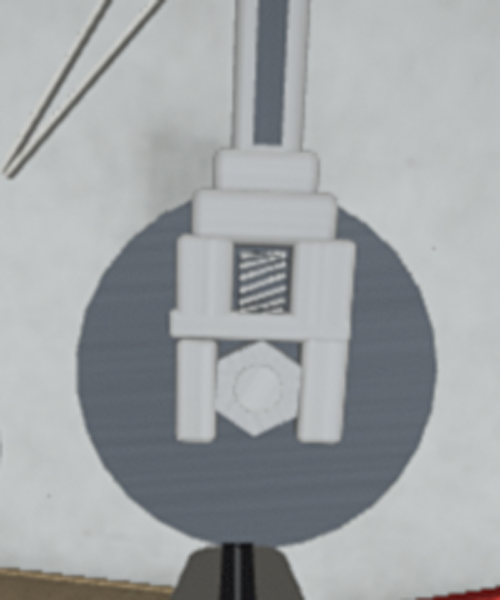

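The jaws are closed on the nut: the gap is unchanged from the previous picture, the nut fills it, and the nut is at (257,389). I'll go to the handle's -y side, clear of it and above the tweezers.

```bash
python3 -m creep '{"linear":[[-3.4,-1.2,0],[-3.4,-1.2,0],[-3.3,-1.2,0],[-3.3,-1.2,0],[-3.3,-1.1,0],[0,0,-3],[0,0,-3],[0,0,-3],[0,0,0],[0,0,0],[0,0,0]],"turn":[0,0,0,0,0,0,0,0,0,0,0],"fingers":[1,1,1,1,1,1,1,1,1,1,1]}'
python3 - <<'E'
from h import *
T=np.load("w4T.npy");m=camera_model("wrist");im=cv2.imread("pics/w4.png")
f=lambda p:(160+p[0]/2.5,p[1]/2.5)
for n,p,z in [("worm",(263,278),.068),("nut",(257,389),.063),("hL1",(237,20),.06),("hR1",(306,20),.06),("hL2",(235,130),.06),("hR2",(303,130),.06),("slot",(273,20),.06),("slot2",(269,130),.06)]:print(n,cast(m,f(p),z,T).round(4))
E
```

```text
time: 15.05
ee_pos: [0.3698, -0.3475, 0.0474]
eef_rot: [-179.9, 0.0, -172.8]
wrist_force: [1.1, -0.5, 0.6]
width: 0.0004
gripper_force: 0.0
worm [[ 0.456  -0.2883  0.068 ]]
nut [[ 0.4944 -0.285   0.063 ]]
hL1 [[ 0.3789 -0.3068  0.06  ]]
hR1 [[ 0.3762 -0.2851  0.06  ]]
hL2 [[ 0.4105 -0.3035  0.06  ]]
hR2 [[ 0.4077 -0.2812  0.06  ]]
slot [[ 0.3775 -0.2955  0.06  ]]
slot2 [[ 0.4091 -0.2924  0.06  ]]
```

```bash
python3 -m creep '{"linear":[[0,0.6,-0.4],[0,0.3,0],[0,0.2,0],[0,0.2,0],[0,0,0]],"turn":[0,0,0,0,0],"fingers":[1,1,1,1,1]}'
python3 -m creep '{"linear":[[0,0.2,0],[0,0.2,0],[0,0.2,0],[0,0,0]],"turn":[0,0,0,0],"fingers":[1,1,1,1]}'
python3 -m creep '{"linear":[[0,0.2,0],[0,0.2,0],[0,0.2,0],[0,0,0]],"turn":[0,0,0,0],"fingers":[1,1,1,1]}'
```

```text
time: 15.47
ee_pos: [0.3698, -0.3335, 0.0425]
eef_rot: [-180.0, 0.0, -172.8]
wrist_force: [0.3, 0.4, 1.1]
width: 0.0008
gripper_force: 0.0
time: 15.8
ee_pos: [0.3695, -0.3274, 0.0419]
eef_rot: [180.0, -0.0, -172.8]
wrist_force: [0.5, -0.1, -0.4]
width: 0.0006
gripper_force: 0.0
time: 16.13
ee_pos: [0.3695, -0.3223, 0.0421]
eef_rot: [-179.9, -0.0, -172.8]
wrist_force: [-1.9, -2.5, -0.6]
width: 0.0001
gripper_force: 1.2
```

Run:
```python
import numpy as np
r=np.array([-.124,-.037])
for k in range(0,52,4):
    f=lambda a:np.array([[np.cos(a),np.sin(a)],[-np.sin(a),np.cos(a)]])@r
    print(k,((f(np.radians(k+4))-f(np.radians(k)))*50).round(3), f(np.radians(k)).round(3))
```

```text
0 [-0.114  0.437] [-0.124 -0.037]
4 [-0.083  0.444] [-0.126 -0.028]
8 [-0.052  0.449] [-0.128 -0.019]
12 [-0.021  0.451] [-0.129 -0.01 ]
16 [0.011 0.451] [-0.129 -0.001]
20 [0.042 0.45 ] [-0.129  0.008]
24 [0.074 0.446] [-0.128  0.017]
28 [0.105 0.439] [-0.127  0.026]
32 [0.135 0.431] [-0.125  0.034]
36 [0.165 0.421] [-0.122  0.043]
40 [0.194 0.408] [-0.119  0.051]
44 [0.222 0.394] [-0.115  0.06 ]
48 [0.249 0.377] [-0.11   0.067]
```

```bash
python3 -m creep '{"linear":[[-0.11,0.44,0],[-0.11,0.44,0],[-0.08,0.44,0],[-0.08,0.44,0]],"turn":[-2,-2,-2,-2],"fingers":[1,1,1,1]}'
python3 -m creep '{"linear":[[-0.05,0.45,0],[-0.05,0.45,0],[-0.02,0.45,0],[-0.02,0.45,0]],"turn":[-2,-2,-2,-2],"fingers":[1,1,1,1]}'
```

```text
time: 16.47
ee_pos: [0.3657, -0.3055, 0.0424]
eef_rot: [-179.8, 0.0, 179.1]
wrist_force: [-1.5, -4.3, -1.3]
width: 0.0004
gripper_force: 2.4
time: 16.8
ee_pos: [0.3641, -0.2874, 0.0423]
eef_rot: [-179.8, 0.0, 171.1]
wrist_force: [-2.4, -6.2, -1.3]
width: 0.0006
gripper_force: 2.6
```

```bash
python3 -m creep '{"linear":[[0.01,0.45,0],[0.01,0.45,0],[0.04,0.45,0],[0.04,0.45,0],[0.07,0.45,0],[0.07,0.45,0]],"turn":[-2,-2,-2,-2,-2,-2],"fingers":[1,1,1,1,1,1]}'
python3 -m creep '{"linear":[[0.1,0.44,0],[0.1,0.44,0]],"turn":[-2,-2],"fingers":[1,1]}'
python3 -m creep '{"linear":[[0.07,0.22,0],[0.07,0.22,0]],"turn":[-1,-1],"fingers":[1,1]}'
```

```text
time: 17.3
ee_pos: [0.3664, -0.2602, 0.0423]
eef_rot: [-179.9, 0.0, 159.1]
wrist_force: [-2.8, -4.7, -0.7]
width: -0.0
gripper_force: 2.7
time: 17.47
ee_pos: [0.3685, -0.2514, 0.0423]
eef_rot: [-179.9, 0.0, 155.1]
wrist_force: [-2.6, -5.0, -0.6]
width: 0.0003
gripper_force: 2.7
time: 17.63
ee_pos: [0.3698, -0.2469, 0.0422]
eef_rot: [-179.9, 0.0, 153.1]
wrist_force: [-3.9, -5.1, 0.0]
width: 0.0007
gripper_force: 2.8
```

```bash
python3 -m creep '{"linear":[[0.07,0.21,0],[0.07,0.21,0],[0.08,0.21,0]],"turn":[-1,-1,-1],"fingers":[1,1,1]}'
python3 -m creep '{"linear":[[0.08,0.21,0],[0.08,0.21,0],[0.09,0.21,0]],"turn":[-1,-1,-1],"fingers":[1,1,1]}'
```

```text
time: 17.88
ee_pos: [0.3719, -0.2406, 0.0422]
eef_rot: [-179.9, -0.0, 150.1]
wrist_force: [-4.0, -4.5, 0.7]
width: 0.0005
gripper_force: 3.0
time: 18.13
ee_pos: [0.3744, -0.2343, 0.0422]
eef_rot: [-179.9, -0.0, 147.1]
wrist_force: [-3.7, -4.6, 0.2]
width: 0.0004
gripper_force: 3.0
```

```bash
python3 -m creep '{"linear":[[0.1,0.2,0],[0.1,0.2,0]],"turn":[-1,-1],"fingers":[1,1]}'
python3 -m creep '{"linear":[[0.1,0.2,0],[0.1,0.2,0]],"turn":[-1,-1],"fingers":[1,1]}'
python3 -m creep '{"linear":[[0.05,0.1,0],[0.05,0.1,0]],"turn":[-0.5,-0.5],"fingers":[1,1]}'
```

```text
time: 18.3
ee_pos: [0.3762, -0.2301, 0.0421]
eef_rot: [-179.9, -0.0, 145.1]
wrist_force: [-5.4, -3.8, 1.4]
width: 0.0004
gripper_force: 3.5
time: 18.47
ee_pos: [0.378, -0.2264, 0.0422]
eef_rot: [-179.8, -0.0, 143.2]
wrist_force: [-6.6, -6.7, 2.0]
width: 0.0007
gripper_force: 4.4
time: 18.63
ee_pos: [0.3788, -0.2247, 0.0422]
eef_rot: [-179.8, -0.0, 142.2]
wrist_force: [-6.6, -6.7, 0.9]
width: 0.0004
gripper_force: 5.0
```

```bash
python3 -m creep '{"linear":[[0.05,0.09,0],[0,0,0]],"turn":[0,0],"fingers":[1,1]}'
python3 -m creep '{"linear":[[0.05,0.09,0],[0,0,0]],"turn":[0,0],"fingers":[1,1]}'
```

```text
time: 18.8
ee_pos: [0.3793, -0.2239, 0.0422]
eef_rot: [-179.8, -0.0, 142.2]
wrist_force: [-7.2, -7.4, 1.1]
width: 0.0004
gripper_force: 4.8
time: 18.97
ee_pos: [0.3798, -0.2233, 0.0422]
eef_rot: [-179.8, -0.0, 142.2]
wrist_force: [-6.8, -7.8, 0.4]
width: 0.0005
gripper_force: 5.2
```

```bash
python3 -m creep '{"linear":[[0.06,0.08,0],[0,0,0]],"turn":[0,0],"fingers":[1,1]}'
python3 -m creep '{"linear":[[0.06,0.08,0],[0,0,0]],"turn":[0,0],"fingers":[1,1]}'
python3 - <<'E'
from h import *
im=cv2.cvtColor(read_camera("top"),cv2.COLOR_RGB2BGR);cv2.imwrite("pics/t2.png",im)
cv2.imwrite("pics/t2c.png",cv2.resize(im[135:280,190:335],None,fx=4,fy=4,interpolation=cv2.INTER_CUBIC))
E
```

```text
time: 19.13
ee_pos: [0.3804, -0.2224, 0.0422]
eef_rot: [-179.8, -0.0, 142.2]
wrist_force: [-6.3, -7.2, 0.5]
width: 0.0005
gripper_force: 4.8
time: 19.3
ee_pos: [0.3808, -0.2218, 0.0422]
eef_rot: [-179.7, -0.0, 142.2]
wrist_force: [-7.9, -8.3, 0.8]
width: 0.0003
gripper_force: 5.6
```

View pics/t2c.png

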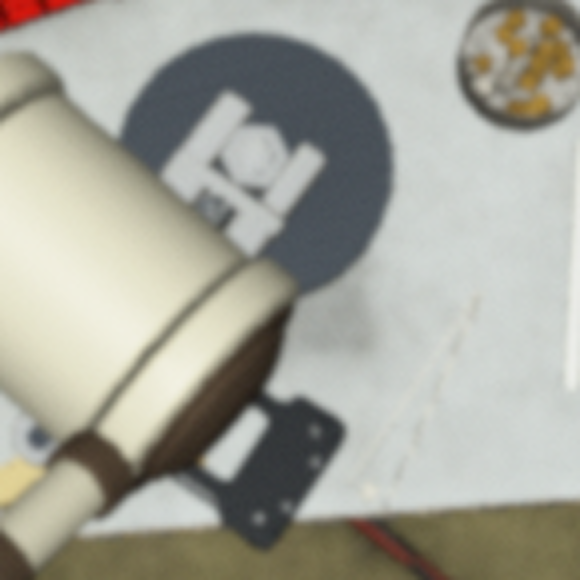

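The top view shows the wrench swung to about -38° with the jaws still on the nut at crop (252,155), which is close to the stop. I'll keep pressing.

```bash
python3 -m creep '{"linear":[[0.06,0.08,0],[0.06,0.08,0]],"turn":[-0.3,-0.3],"fingers":[1,1]}'
python3 -m creep '{"linear":[[0.06,0.08,0],[0.06,0.08,0]],"turn":[-0.3,-0.3],"fingers":[1,1]}'
```

```text
time: 19.52
ee_pos: [0.3816, -0.2205, 0.0422]
eef_rot: [-179.7, -0.0, 141.6]
wrist_force: [-10.3, -10.8, 1.2]
width: 0.0006
gripper_force: 7.2
time: 19.68
ee_pos: [0.3827, -0.2188, 0.0422]
eef_rot: [-179.7, -0.1, 141.0]
wrist_force: [-9.9, -8.6, 2.9]
width: 0.0002
gripper_force: 6.8
```

Run:
```python
from h import *
a=cv2.imread("pics/top0.png");im=cv2.cvtColor(read_camera("top"),cv2.COLOR_RGB2BGR);cv2.imwrite("pics/t3.png",im);print(read_state()["wrist_force"])
b=cv2.imread("pics/t2.png")
r=lambda i:cv2.resize(i[150:202,228:280],None,fx=7.5,fy=7.5,interpolation=cv2.INTER_CUBIC)
cv2.imwrite("pics/t3c.png",np.hstack([r(b),r(im)]))
```

```text
[-9.7876109  -8.56233508  1.85141837]
```

View pics/t3c.png

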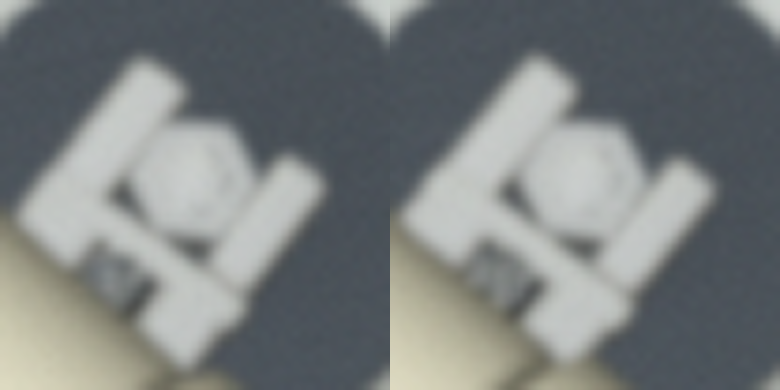

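The jaws still grip the nut closely in both crops (nut at about (190,175) in the left one). I'll continue in small steps.

```bash
python3 -m creep '{"linear":[[0.06,0.08,0],[0,0,0]],"turn":[-0.4,0],"fingers":[1,1]}'
python3 -m creep '{"linear":[[0.06,0.08,0],[0,0,0]],"turn":[-0.4,0],"fingers":[1,1]}'
python3 -m creep '{"linear":[[0.06,0.08,0],[0,0,0]],"turn":[-0.4,0],"fingers":[1,1]}'
```

```text
time: 19.9
ee_pos: [0.3834, -0.2178, 0.0422]
eef_rot: [-179.7, -0.1, 140.6]
wrist_force: [-10.3, -8.8, 2.3]
width: 0.0003
gripper_force: 6.4
time: 20.07
ee_pos: [0.3837, -0.2172, 0.0422]
eef_rot: [-179.7, -0.1, 140.2]
wrist_force: [-10.3, -9.0, 1.8]
width: 0.0005
gripper_force: 7.1
time: 20.23
ee_pos: [0.3843, -0.2165, 0.0422]
eef_rot: [-179.7, -0.1, 139.8]
wrist_force: [-11.5, -7.9, 1.8]
width: 0.0008
gripper_force: 7.2
```

The force plateaus near 14 N while the handle keeps creeping. I'll back off and check from close by whether the jaws are opening or the nut is still turning.

```bash
python3 -m creep '{"linear":[[-1.2,-1.6,0],[-1.0,-1.4,0],[0,0,3],[0,0,3],[0,0,3.3],[3,-1.2,0],[3,-1.2,0],[3,-1.2,0],[3,-1.2,0],[3,-0.8,0],[2.8,0,0]],"turn":[0,0,0,0,0,0,0,0,0,0,0],"fingers":[1,1,1,1,1,1,1,1,1,1,1]}'
python3 -m creep '{"linear":[[0,0,0],[0,0,0],[0,0,0]],"turn":[0,0,0],"fingers":[1,1,1]}'
python3 - <<'E'
from h import *
s=read_state();m=camera_model("wrist")
im=read_camera("wrist");im=cv2.cvtColor(im,cv2.COLOR_RGB2BGR);cv2.imwrite("pics/w5.png",im);np.save("w5T.npy",wT(m,s))
a=cv2.imread("pics/w4.png")
r=lambda i:cv2.resize(i[80:210,195:325],None,fx=3,fy=3,interpolation=cv2.INTER_CUBIC)
cv2.imwrite("pics/w5c.png",np.hstack([r(a),r(im)]))
E
```

```text
time: 21.15
ee_pos: [0.5437, -0.3014, 0.1347]
eef_rot: [180.0, -0.0, 139.7]
wrist_force: [0.2, -0.6, 0.0]
width: 0.0005
gripper_force: 0.0
time: 21.4
ee_pos: [0.5414, -0.2999, 0.1345]
eef_rot: [-180.0, -0.1, 139.8]
wrist_force: [-0.5, -0.4, -0.7]
width: 0.0002
gripper_force: 0.0
```

View pics/w5c.png

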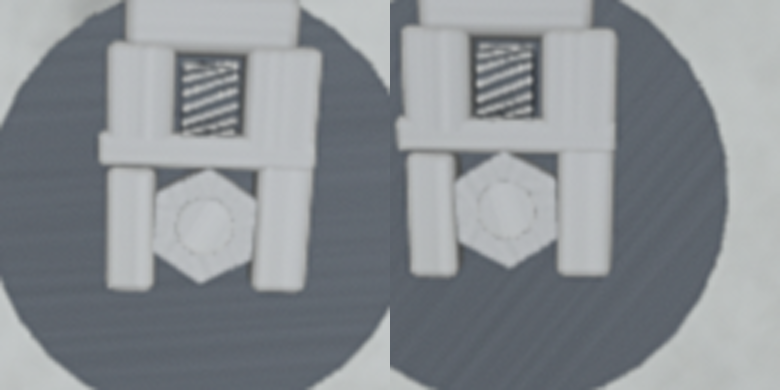

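The side-by-side view shows the jaw gap unchanged (102 px both times, 154–256 and 456–558), so the jaws hold. Now I'll compute the nut's and wrench's rotation.

Run:
```python
from h import *
m=camera_model("wrist")
def yaw(T,a,b,x0,z):
    p=[(195+(q[0]-x0)/3,80+q[1]/3) for q in(a,b)];P=cast(m,p,z,T);d=P[0]-P[1];return np.degrees(np.arctan2(d[1],d[0])).round(2),P.mean(0).round(4),np.linalg.norm(d).round(4)
T4=np.load("w4T.npy");T5=np.load("w5T.npy")
print("nut4",yaw(T4,(201,284),(208,168),0,.062));print("nut5",yaw(T5,(509,268),(503,151),390,.062))
print("jaw4 L",yaw(T4,(154,285),(154,172),0,.063),"R",yaw(T4,(253,285),(257,172),0,.063))
print("jaw5 L",yaw(T5,(459,270),(456,155),390,.063),"R",yaw(T5,(558,270),(557,155),390,.063))
print("worm5",yaw(T5,(506,210),(507,78),390,.066))
# slot centreline of handle in w5
im=cv2.imread("pics/w5.png");g=cv2.cvtColor(im,cv2.COLOR_BGR2GRAY)
for nm,T,i in(("4",T4,cv2.imread("pics/w4.png")),("5",T5,im)):
    g=cv2.cvtColor(i,cv2.COLOR_BGR2GRAY)[0:55,248:288];k=(g<150).astype(np.uint8);n,l,st,ct=cv2.connectedComponentsWithStats(k)
    for j in range(1,n):
        if st[j,4]>60:
            ys,xs=np.nonzero(l==j);P=cast(m,np.c_[xs+248,ys],.058,T)[:,:2];c=P.mean(0);u=np.linalg.svd(P-c)[2][0];print(nm,st[j],c.round(4),np.degrees(np.arctan(u[1]/u[0])).round(2))
```

```text
nut4 (np.float64(4.21), array([ 0.4946, -0.2847,  0.062 ]), np.float64(0.0353))
nut5 (np.float64(-38.52), array([ 0.4945, -0.2854,  0.062 ]), np.float64(0.0351))
jaw4 L (np.float64(6.67), array([ 0.4971, -0.2997,  0.063 ]), np.float64(0.0342)) R (np.float64(6.62), array([ 0.4933, -0.2695,  0.063 ]), np.float64(0.0342))
jaw5 L (np.float64(-40.92), array([ 0.4857, -0.2969,  0.063 ]), np.float64(0.0344)) R (np.float64(-39.96), array([ 0.505 , -0.2741,  0.063 ]), np.float64(0.0344))
worm5 (np.float64(-41.9), array([ 0.4803, -0.2723,  0.066 ]), np.float64(0.0372))
4 [ 5  0  3 55 83] [ 0.3909 -0.3062] 5.06
4 [ 13   0  15  55 682] [ 0.3904 -0.2948] 5.1
```

Jaw gap about 30 mm, and the nut has turned 42.7° (0.746 rad) from a start of 0–0.16 rad, so it could be just at the stop or just short. I'll go back and push on to find out.

```bash
python3 -m creep '{"linear":[[-3.5,1,0],[-3.5,1.2,0],[-3.5,1.4,0],[-3.5,1.4,0],[-3.3,1.2,0],[0,0,0],[0,0,-3],[0,0,-3],[0,0,-3.2],[0,0,0],[0,0,0]],"turn":[0,0,0,0,0,0,0,0,0,0,0],"fingers":[1,1,1,1,1,1,1,1,1,1,1]}'
python3 -m creep '{"linear":[[0.25,0.3,0],[0.25,0.3,0],[0.12,0.15,0],[0,0,0]],"turn":[0,0,0,0],"fingers":[1,1,1,1]}'
```

```text
time: 22.37
ee_pos: [0.3679, -0.2373, 0.0423]
eef_rot: [180.0, -0.2, 139.7]
wrist_force: [0.6, -0.5, 1.2]
width: 0.0004
gripper_force: 0.0
time: 22.7
ee_pos: [0.3766, -0.2314, 0.0444]
eef_rot: [-180.0, 0.2, 139.8]
wrist_force: [0.1, -0.3, 0.2]
width: 0.0009
gripper_force: 0.0
```

```bash
python3 -m creep '{"linear":[[0.12,0.15,-0.1],[0.12,0.15,0],[0.12,0.15,0],[0,0,0]],"turn":[0,0,0,0],"fingers":[1,1,1,1]}'
python3 -m creep '{"linear":[[0.12,0.15,0],[0.12,0.15,0],[0,0,0]],"turn":[0,0,0],"fingers":[1,1,1]}'
python3 -m creep '{"linear":[[0.07,0.08,0],[0.07,0.08,0],[0,0,0]],"turn":[0,0,0],"fingers":[1,1,1]}'
```

```text
time: 23.03
ee_pos: [0.3792, -0.2261, 0.042]
eef_rot: [180.0, -0.0, 139.8]
wrist_force: [-0.1, 0.2, 0.6]
width: 0.0007
gripper_force: 0.0
time: 23.28
ee_pos: [0.3816, -0.2232, 0.0419]
eef_rot: [180.0, -0.0, 139.8]
wrist_force: [0.8, 0.3, -0.8]
width: 0.0009
gripper_force: 0.0
time: 23.53
ee_pos: [0.3827, -0.222, 0.042]
eef_rot: [-180.0, -0.0, 139.8]
wrist_force: [-1.1, -1.2, 0.3]
width: 0.0003
gripper_force: 0.9
```

```bash
python3 -m creep '{"linear":[[0.06,0.08,0],[0.06,0.08,0],[0,0,0]],"turn":[0,0,0],"fingers":[1,1,1]}'
python3 -m creep '{"linear":[[0.06,0.08,0],[0.06,0.08,0],[0,0,0]],"turn":[0,0,0],"fingers":[1,1,1]}'
python3 -m creep '{"linear":[[0.06,0.08,0],[0,0,0]],"turn":[0,0],"fingers":[1,1]}'
python3 -m creep '{"linear":[[0.06,0.08,0],[0,0,0]],"turn":[0,0],"fingers":[1,1]}'
```

```text
time: 23.78
ee_pos: [0.3835, -0.221, 0.042]
eef_rot: [-179.9, -0.0, 139.8]
wrist_force: [-4.6, -3.6, 0.1]
width: 0.0004
gripper_force: 3.0
time: 24.03
ee_pos: [0.3843, -0.2198, 0.042]
eef_rot: [-179.8, -0.0, 139.8]
wrist_force: [-6.7, -6.4, 0.8]
width: 0.0003
gripper_force: 4.4
time: 24.2
ee_pos: [0.3847, -0.2193, 0.042]
eef_rot: [-179.8, -0.0, 139.8]
wrist_force: [-7.2, -6.9, 0.1]
width: 0.0005
gripper_force: 5.0
time: 24.37
ee_pos: [0.3851, -0.2187, 0.042]
eef_rot: [-179.7, -0.0, 139.8]
wrist_force: [-8.3, -7.7, 0.3]
width: 0.0008
gripper_force: 5.7
```

The force rises steadily with little motion instead of staying at the 5 N drag, which is a stop. I'll build it up and hold.

```bash
python3 -m creep '{"linear":[[0.06,0.08,0],[0.06,0.08,0],[0,0,0]],"turn":[0,0,0],"fingers":[1,1,1]}'
python3 -m creep '{"linear":[[0.06,0.08,0],[0,0,0]],"turn":[0,0],"fingers":[1,1]}'
python3 -m creep '{"linear":[[0.06,0.08,0],[0,0,0]],"turn":[0,0],"fingers":[1,1]}'
```

```text
time: 24.62
ee_pos: [0.386, -0.2175, 0.042]
eef_rot: [-179.7, -0.0, 139.8]
wrist_force: [-10.1, -9.7, 0.8]
width: 0.0005
gripper_force: 6.9
time: 24.78
ee_pos: [0.3867, -0.2164, 0.042]
eef_rot: [-179.7, -0.0, 139.8]
wrist_force: [-8.3, -8.0, 0.9]
width: 0.0005
gripper_force: 6.3
time: 24.95
ee_pos: [0.3874, -0.2156, 0.042]
eef_rot: [-179.7, -0.0, 139.8]
wrist_force: [-8.8, -9.0, -0.6]
width: 0.0003
gripper_force: 6.1
```

```bash
python3 -m creep '{"linear":[[0.03,0.04,0],[0.03,0.03,0],[0,0,0],[0,0,0]],"turn":[0,0,0,0],"fingers":[1,1,1,1]}'
python3 -m creep '{"linear":[[0,0,0],[0,0,0],[0,0,0],[0,0,0]],"turn":[0,0,0,0],"fingers":[1,1,1,1]}'
```

```text
time: 25.28
ee_pos: [0.3878, -0.2152, 0.042]
eef_rot: [-179.7, -0.0, 139.8]
wrist_force: [-9.3, -9.3, 0.5]
width: 0.0004
gripper_force: 6.8
time: 25.62
ee_pos: [0.3878, -0.2152, 0.042]
eef_rot: [-179.7, -0.0, 139.8]
wrist_force: [-9.9, -9.1, 0.7]
width: 0.0004
gripper_force: 6.8
```

Held at about 13.5 N. I'll back off, then check the gap and nut angle numerically from the dark areas in front of and behind the nut.

```bash
python3 -m creep '{"linear":[[-1.2,-1.6,0],[-1.2,-1.5,0],[0,0,3],[0,0,3],[0,0,3.3],[3,-1.2,0],[3,-1.2,0],[3,-1.2,0],[3,-1.2,0],[3,-0.9,0],[2.4,-0.2,0]],"turn":[0,0,0,0,0,0,0,0,0,0,0],"fingers":[1,1,1,1,1,1,1,1,1,1,1]}'
python3 -m creep '{"linear":[[0,0,0],[0,0,0],[0,0,0]],"turn":[0,0,0],"fingers":[1,1,1]}'
cat > chk.py <<'E'
from h import *
m=camera_model("wrist")
def rect(n,ang):  # metric patch on z=.063 about the nut, rows along the jaw axis
    im=cv2.imread(f"pics/{n}.png");T=np.load(f"{n}T.npy");C=np.array([.4945,-.285]);a=np.radians(ang)
    ex=np.array([np.cos(a),np.sin(a)]);ey=np.array([-np.sin(a),np.cos(a)])
    L=np.float32([[-.03,-.03],[.03,-.03],[.03,.03],[-.03,.03]]);W=np.array([C+l[0]*ex+l[1]*ey for l in L])
    P=np.c_[W,np.full(4,.063)];Q=(P-T[:3,3])@T[:3,:3];K=np.array(m["K"])
    px=np.c_[K[0,0]*Q[:,0]/-Q[:,2]+K[0,2],-K[1,1]*Q[:,1]/-Q[:,2]+K[1,2]].astype(np.float32)
    return cv2.warpPerspective(cv2.cvtColor(im,cv2.COLOR_BGR2GRAY),cv2.getPerspectiveTransform(px,((L+.03)*5000).astype(np.float32)),(300,300),flags=cv2.INTER_CUBIC)
def chk(n,ang):
    g=rect(n,ang);k=(g<155)
    # columns x (5px/mm) ; y profile: bright jaws around the dark mouth
    for xm in (17.5,18.5,19.5):
        c=g[:,int(150+xm*5)].astype(float);y=150
        up=next((i for i in range(y,299) if c[i]<155<=c[i+1]),-1);dn=next((i for i in range(y,0,-1) if c[i]<155<=c[i-1]),-1)
        print(n,"x",xm,"edges mm",(dn-150)/5,(up-150)/5,"gap",(up-dn)/5)
    for s in (1,-1):  # front nut edges: first dark going +x, at lateral offsets
        ys=np.arange(4,13)*5*s
        for d,nm in((1,"front"),(-1,"back")):
            pts=[]
            for v in ys:
                r=g[150+v].astype(float)
                for i in range(150+d*35,150+d*110,d):
                    if r[i]>=155>r[i+d]:pts.append((i,v));break
            if len(pts)>4:
                p=np.array(pts,float);q=np.polyfit(p[:,1],p[:,0],1);print(n,nm,s,len(p),"slope deg",np.degrees(np.arctan(q[0])).round(1),"res",np.std(np.polyval(q,p[:,1])-p[:,0]).round(2))
E
python3 - <<'E'
from h import *
s=read_state();m=camera_model("wrist")
im=read_camera("wrist");cv2.imwrite("pics/w6.png",cv2.cvtColor(im,cv2.COLOR_RGB2BGR));np.save("w6T.npy",wT(m,s))
from chk import chk
chk("w3",6);chk("w4",6);chk("w5",-41);chk("w6",-41)
E
```

```text
time: 26.53
ee_pos: [0.5415, -0.304, 0.1348]
eef_rot: [180.0, 0.0, 139.7]
wrist_force: [0.5, 0.2, -0.9]
width: 0.0006
gripper_force: 0.0
time: 26.78
ee_pos: [0.5388, -0.3026, 0.1345]
eef_rot: [180.0, -0.1, 139.8]
wrist_force: [0.3, 1.1, -0.4]
width: 0.0003
gripper_force: 0.0
w3 x 17.5 edges mm -15.8 16.0 gap 31.8
w3 x 18.5 edges mm -16.4 24.4 gap 40.8
w3 x 19.5 edges mm -30.2 -30.2 gap 0.0
w3 front 1 9 slope deg -28.1 res 0.5
w3 back 1 9 slope deg 33.4 res 0.49
w3 front -1 9 slope deg 34.2 res 0.38
w3 back -1 9 slope deg -27.5 res 0.38
w4 x 17.5 edges mm -15.8 15.8 gap 31.6
w4 x 18.5 edges mm -16.8 17.2 gap 34.0
w4 x 19.5 edges mm -30.2 -30.2 gap 0.0
w4 front 1 9 slope deg -26.0 res 0.42
w4 back 1 9 slope deg 33.7 res 0.38
w4 front -1 9 slope deg 34.2 res 0.26
w4 back -1 9 slope deg -25.3 res 0.56
w5 x 17.5 edges mm -16.0 15.2 gap 31.2
w5 x 18.5 edges mm -16.4 16.6 gap 33.0
w5 x 19.5 edges mm -18.0 -30.2 gap -12.2
w5 front 1 9 slope deg -32.6 res 0.63
w5 back 1 9 slope deg 27.5 res 0.26
w5 front -1 9 slope deg 28.5 res 0.36
w5 back -1 9 slope deg -31.8 res 0.57
w6 x 17.5 edges mm -16.6 15.0 gap 31.6
w6 x 18.5 edges mm -17.4 15.4 gap 32.8
w6 x 19.5 edges mm -30.2 26.0 gap 56.2
w6 front 1 9 slope deg -32.8 res 0.55
w6 back 1 9 slope deg 28.1 res 0.38
w6 front -1 9 slope deg 27.6 res 0.36
w6 back -1 9 slope deg -33.2 res 0.44
```

The nut angle is unchanged (-38.9° then -38.4°) after a second 14 N push, so it is hard on its stop. The jaw gap hasn't opened, and the arm is clear. I'm handing in.

```bash
python3 -c "from plant import job_done;print(job_done())"
```

```text
the job is handed in; nothing more can be done
None
```

I handed the job in at about 27 s: the jaws are closed on the nut, which I swung clockwise about 43° to what looks like its stop (a second push didn't turn it further) and nipped up at about 13.5 N for half a second; the nut and jaw readings are camera estimates, and no verdict came back.

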